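# Start the self-timer and hold the carrier up for the shop photo

## Robot

A 6-joint arm with a two-finger parallel gripper is mounted at the origin on the work surface. World frame = base frame: x ahead of the robot, y to its left, z up, the work surface at z = 0. Lengths are in m, angles in rad, forces in N, time in s.
With the tool pointing down it reaches from about 0.425 to 0.925 m from the base axis. Payload 12.5 kg.
Tool frame: the origin (TCP) lies midway between the tips of the shut fingers; the grasp point (between the pads) lies 19 mm behind it; z points along the fingers, y is the line along which they close (so a half turn about z gives the same grasp; the last joint's range is limited). The gripper opens to 85 mm and grips with 20 to 120 N. Pads are 22 mm wide; open, the fingers measure 114 mm over their backs; the gripper's body (76 mm by 85 mm) begins 54 mm behind the grasp point. The pads swing forward as they close: fully open they stand 13 mm farther back than shut.
Start: joints at [-1.248, 0.491, 1.559, -0, 1.092, -0.106], TCP at [0.26, -0.568, 0.231] pointing down, gripper open.
Joint ranges: [-3.1, 3.1], [-0.84, 2.19], [0.05, 2.79], [-1.13, 4.28], [0.06, 2.93], [-2.69, 2.69]. Speed limits (rad/s): [2.22, 2.22, 2.79, 3.14, 3.14, 3.14].

## Interface

Orientations are given as a unit quaternion [x, y, z, w].
In Python, from bench import r, cams gives the robot as it stands.
- The arm moves only by the tool drive_tool, never from a script. Its argument "moves" is a list of rows, each an object of numbers: "wx", "wy", "wz": the turn, a rotation vector about the tool's x, y, z as a fraction of full scale; "tx", "ty", "tz": the shift along the tool's x, y, z as a fraction of full scale; "claw": the opening, from 0 (shut) to 1 (fully open). A call has 1 to 10 rows; each row is the pose to reach, as a shift and turn from the pose commanded when the call began, along the tool's axes at that moment, turning the shorter way round; what a row does not reach only later rows make up. Full scale, the value 1, is 0.1 m for a shift and pi rad for a turn. A row lasts 1/8 s, in which the tool goes at most 62.5 mm and 10.7 degrees, less where a joint would pass 70% of its speed; a pose out of reach is approached as far as the arm can. A call with a number of a shift or a turn outside -1 to 1 is refused whole. A call with a gripper value outside its range is refused whole. The fingers move at their own pace and stop on an object; the grip force is fixed at half the most. Time passes only in rows, so rows that repeat a pose let the fingers close. It gives the time, the measured TCP pose, the force, the opening and the grip force at its end, in the units of the state.
- r.read_state(): the state, without advancing time (a new reading comes with each control period).
- cams.camera(name): name is "scene" or "top"; returns a dict with "frame" (384x512x3 uint8, red, green, blue), "intrinsics" (3x3 intrinsics, pixels), "T" (4x4, takes a point from camera to world coordinates). Camera axes: x right, y up, looking along -z (the intrinsics and any distortion apply to the point x, -y, -z); pixel columns grow to the right and rows downward; lengths in m; the calibration is good to about 2 mm. A picture is of the moment at which its call begins. There is no depth.
- r.close_job(): hands the job in; it is judged then, once.
The state is a dict: "clock": time; "joint_pos": joint angles; "qd": joint speeds; "effort": joint torques, N m; "tool_pos": TCP position; "tool_rot": TCP orientation; "ft_force": force on the tool from outside, world axes, zero at the start; "moment": the same for the moment, N m; "finger_gap": finger opening in m; "grip_force": force on a finger pad.
Only numpy, scipy, OpenCV 4.12 (cv2) and the standard library are available. Lean on these libraries where they do the work, as an engineer would, in place of code of your own. Each camera call takes 0.05 s, during which the arm holds its last target. There are 200 camera calls.

## Task

We are taking a product photo: first twist the knob of the white self-timer clockwise (seen from above) all the way to its stop and let go of it so that it springs back. Then lift the wooden carrier with its three hexagonal boxes straight up, about 10 cm above its grey riser, keeping it level all the way so the boxes stay standing inside, and finish while still holding it up there over the riser, steady and level: do not put it down or let go. Leave the other goods on the table where they are.

Things in the scene. Friction and masses are not known exactly. Their poses are not given: they have to be found in the camera images.
- timer: Self-timer: a flat white plastic box 100 x 100 x 35 mm, fixed to the table, with one black knob in the middle of its top. Origin: centre of its underside, on the table and on the knob's axis; z up; its x axis is the direction in which the knob's bar lies at rest.
- knob_grip (a point): Point on the knob's vertical axis, 64 mm above the table. The knob is a black bar 44 mm long (x axis), 14 mm wide (y axis), from 41 to 71 mm above the table, on a 36 mm round foot whose top is 41 mm above the table; a white dash marks the +x end. The axes turn with the knob.
- timer_knob (a joint): Turn of the knob in rad: 0 at rest, grows clockwise seen from above, stop at 1.2 (69 degrees). A soft spring (0.08 N m per rad, about 0.1 N m at the stop) brings it back to 0 in about half a second when let go; the bar's ends sweep a circle of 46 mm diameter as it does.
- riser_top (a point): Centre of the top of the riser: a grey painted slab 200 x 150 x 40 mm, fixed to the table, on which the carrier stands. 40 mm above the table; z up, x along the 200 mm side.
- carrier: Wooden tray 166 mm long (x), 76 mm wide (y), floor 8 mm, walls 30 mm high; a post at each end carries a straight handle bar along x over the middle, 14 mm wide, 16 mm tall, its centre 112 mm above the underside, free for 150 mm between the posts. Origin: centre of the underside; z up. Stands on the riser; 0.35 to 0.6 kg with its boxes, nearly balanced about the bar's middle.
- hexbox1: First of three equal yellow hexagonal cartons (40 mm across the flats, 46 mm across the corners, 50 mm tall) standing loose in the carrier: the one towards the carrier's -x end. Origin: centre of its underside; z up. Its top is 58 mm above the carrier's underside.
- hexbox2: Second of three equal yellow hexagonal cartons (40 mm across the flats, 46 mm across the corners, 50 mm tall) standing loose in the carrier: the one in the middle. Origin: centre of its underside; z up. Its top is 58 mm above the carrier's underside.
- hexbox3: Third of three equal yellow hexagonal cartons (40 mm across the flats, 46 mm across the corners, 50 mm tall) standing loose in the carrier: the one towards the carrier's +x end. Origin: centre of its underside; z up. Its top is 58 mm above the carrier's underside.
- game_box: Bystander: flat blue game carton 110 x 66 x 26 mm lying between timer and riser. Origin: centre of its underside.
- single_hexbox: Bystander: a single yellow hexagonal carton like those in the carrier (40 mm across flats, 50 mm tall), standing by itself on the table. Origin: centre of its underside.
- book: Bystander: thick green book 154 x 116 x 41 mm lying at the left. Origin: centre of its underside.
- plain_tray: Bystander: empty wooden tray without handle, 150 x 100 x 30 mm, at the right. Origin: centre of its underside.
- card_pack: Bystander: flat red carton 95 x 65 x 22 mm at the far side. Origin: centre of its underside.
- toy_car: Bystander: wooden toy car 90 x 60 x 53 mm at the far side; its wheels do not turn. Origin: centre of its underside.
There are look-alikes about, which are no part of the job. What is shaped like the carrier but green or pink is not meant.

How it is judged:
On the way, in this order (a step that is already met when the one before it is completed fails the run):
1. the knob is turned to its stop while the carrier still stands on its riser (value of joint timer_knob above 1.1 rad and distance of carrier from where it was at the start of the episode below 0.02 m), for 0.1 s.
2. the knob is let go and has sprung back (value of joint timer_knob below 0.1 rad and contact force between the fingers and timer below 0.2 N and distance of carrier from where it was at the start of the episode below 0.02 m), for 0.2 s.
3. the carrier is lifted clear of the riser (z of carrier in the frame of riser_top above 0.06 m and angle between carrier's own z axis and vertical below 0.2 rad), for 0.2 s.
At the end, for the whole second after the job is handed in: Fingers hold the carrier (over 2 N), underside 60-160 mm above the riser top, centre within 60 mm of the riser's, tilt under 0.09 rad, still (under 20 mm/s, 0.15 rad/s); the three boxes upright (0.17 rad) on its floor inside its walls; knob back at rest (under 0.1 rad) (z of carrier in the frame of riser_top between 0.06 and 0.16 m and horizontal distance between carrier and riser_top below 0.06 m and angle between carrier's own z axis and vertical below 0.09 rad and linear speed of carrier below 0.02 m/s and angular speed of carrier below 0.15 rad/s and contact force between the fingers and carrier above 2 N and contact force between carrier and timer below 0.1 N and value of joint timer_knob below 0.1 rad and angle between each of hexbox1, hexbox2, hexbox3's own z axis and vertical below 0.17 rad and z of hexbox1 in the frame of carrier between 0 and 0.016 m and x of hexbox1 in the frame of carrier between -0.075 and 0.075 m and y of hexbox1 in the frame of carrier between -0.032 and 0.032 m and z of hexbox2 in the frame of carrier between 0 and 0.016 m and x of hexbox2 in the frame of carrier between -0.075 and 0.075 m and y of hexbox2 in the frame of carrier between -0.032 and 0.032 m and z of hexbox3 in the frame of carrier between 0 and 0.016 m and x of hexbox3 in the frame of carrier between -0.075 and 0.075 m and y of hexbox3 in the frame of carrier between -0.032 and 0.032 m); the arm keeps its last pose, push and grip.
It fails at once if the carrier is tipped more than 0.26 rad (15 degrees) (angle between carrier's own z axis and vertical above 0.26 rad).
It fails at once if another thing on the table is moved more than 30 mm (distance of any of game_box, single_hexbox, book, plain_tray, card_pack, toy_car from where it was at the start of the episode above 0.03 m).
It also fails if it takes over 56 s, if anything falls off the work surface, if the arm or the gripper's body presses on something with over 40 N, if the wrist force passes 120 N, or if a joint passes its speed limit or range.

## Working session

There is one attempt and no reset: what is moved stays moved. The work goes in short steps, Python scripts to look and compute and a tool call to move; the robot and the scene stay as the last step left them, time stands still between calls to the robot, and variables do not carry over. Pictures are saved under pics/ and viewed, at most 10 in all, crops included, and the job is handed in when it is done.

Besides the shell and the picture viewer there is one more tool, called after "Request:" as name(argument=value, ...), one argument or row to a line, values as JSON. drive_tool: Moves the arm, as the interface text tells. Its arguments: {"type":"object","properties":{"moves":{"type":"array","items":{"type":"object","properties":{"wx":{"type":"number","minimum":-1,"maximum":1},"wy":{"type":"number","minimum":-1,"maximum":1},"wz":{"type":"number","minimum":-1,"maximum":1},"tx":{"type":"number","minimum":-1,"maximum":1},"ty":{"type":"number","minimum":-1,"maximum":1},"tz":{"type":"number","minimum":-1,"maximum":1},"claw":{"type":"number"}}}}},"required":["moves"]}

```bash
mkdir -p pics; python3 - <<'E'
from bench import r,cams
import cv2,numpy as np,pickle
d={}
for n in("scene","top"):
    c=cams.camera(n); d[n]=c; cv2.imwrite(f"pics/{n}0.png",cv2.cvtColor(cv2.resize(c["frame"],None,fx=1.5,fy=1.5,interpolation=cv2.INTER_CUBIC),cv2.COLOR_RGB2BGR))
    print(n,c.keys(),c["intrinsics"].round(1).tolist(),c["T"].round(3).tolist())
pickle.dump(d,open("c0.pkl","wb"))
print(r.read_state())
E
```

```text
scene dict_keys(['frame', 'intrinsics', 'T']) [[377.6, 0.0, 258.3], [0.0, 377.6, 181.4], [0.0, 0.0, 1.0]] [[0.149, -0.785, 0.602, 1.274], [0.989, 0.129, -0.077, -0.076], [-0.017, 0.606, 0.795, 1.027], [0.0, 0.0, 0.0, 1.0]]
top dict_keys(['frame', 'intrinsics', 'T']) [[450.1, 0.0, 254.9], [0.0, 450.1, 197.5], [0.0, 0.0, 1.0]] [[0.011, 0.988, -0.153, 0.303], [-1.0, 0.01, -0.008, -0.004], [-0.007, 0.154, 0.988, 1.715], [0.0, 0.0, 0.0, 1.0]]
{'clock': 0.1, 'joint_pos': array([-1.24761087e+00,  4.91497591e-01,  1.55942294e+00,  1.16882768e-05,
        1.09169605e+00, -1.05528866e-01]), 'qd': array([ 0.00207114, -0.00175453, -0.00094924, -0.00077108, -0.00021466,
        0.00099906]), 'effort': array([ 4.49803876e-03, -6.19447303e+01, -2.62028253e+01, -7.03512819e-05,
        2.84108646e-03, -3.28810370e-05]), 'tool_pos': array([ 0.25980894, -0.56820536,  0.23077537]), 'tool_rot': array([ 9.77113786e-01,  2.12716684e-01, -5.04522830e-05, -5.09499499e-04]), 'ft_force': array([-0.5639187 ,  0.36567944, -0.21631186]), 'moment': array([-0.02211714, -0.0254548 ,  0.06422911]), 'grip_force': 0.0, 'finger_gap': 0.08548513542070525}
```

View pics/scene0.png

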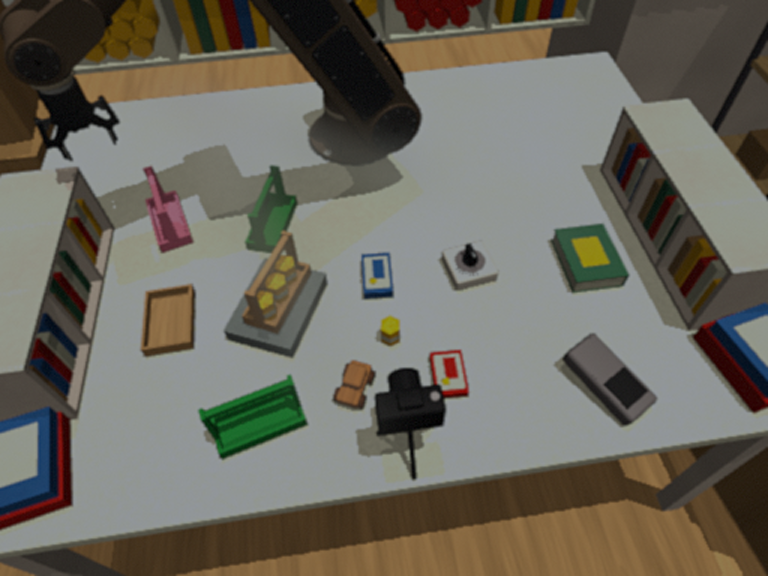

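View pics/top0.png

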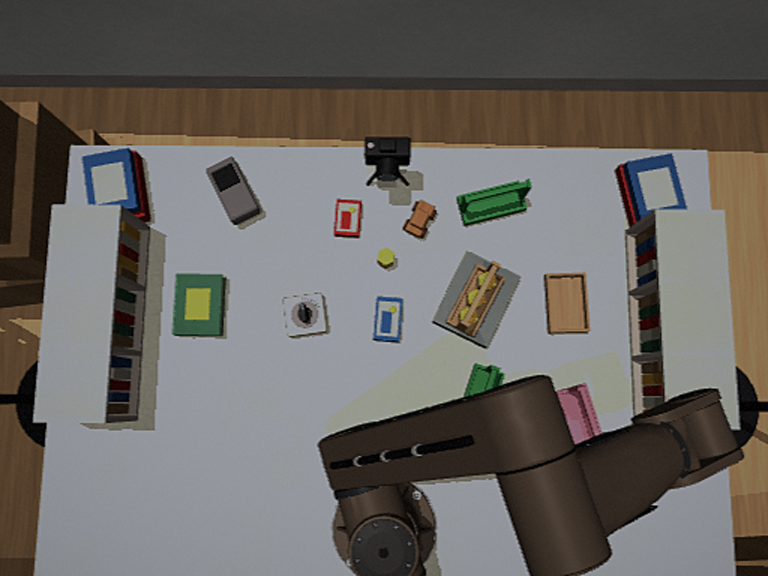

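Candidates for the carrier, in top view pixels of the 1.5x picture:
- wooden one on the grey slab (477,298), which is the match
- dark green (485,380)
- bright green (495,200)
- pink (580,410)
- plain tray (567,302), which has no handle

The timer is the white box at (305,314); the grey phone at (233,190) isn't it. Next I'll check close crops.

```bash
cat > h.py <<'E'
import numpy as np,pickle,cv2
def ray(c,u,v):
    K=c["intrinsics"];T=c["T"]
    d=np.array([(u-K[0,2])/K[0,0],-(v-K[1,2])/K[1,1],-1.])
    return T[:3,3],T[:3,:3]@d
def onplane(c,u,v,z):
    o,d=ray(c,u,v); return o+d*(z-o[2])/d[2]
def proj(c,p):
    T=c["T"];q=T[:3,:3].T@(np.array(p)-T[:3,3]);K=c["intrinsics"]
    return np.array([K[0,2]+K[0,0]*q[0]/-q[2],K[1,2]-K[1,1]*q[1]/-q[2]])
def tri(c1,p1,c2,p2):
    o1,d1=ray(c1,*p1);o2,d2=ray(c2,*p2)
    s=np.linalg.lstsq(np.c_[d1,-d2],o2-o1,rcond=None)[0]
    a,b=o1+s[0]*d1,o2+s[1]*d2
    return (a+b)/2,np.linalg.norm(a-b)
E
python3 - <<'E'
import pickle,cv2,numpy as np
d=pickle.load(open("c0.pkl","rb"))
def crop(n,x,y,w,h,s): return cv2.resize(d[n]["frame"][y:y+h,x:x+w],(w*s,h*s),interpolation=cv2.INTER_NEAREST)
a=np.hstack([crop("top",280,160,72,72,5),crop("top",180,185,44,44,8)[:360,:]if 0 else cv2.resize(crop("top",180,185,44,44,8),(360,360),interpolation=cv2.INTER_NEAREST)])
cv2.imwrite("pics/crop1.png",cv2.cvtColor(a,cv2.COLOR_RGB2BGR))
b=np.hstack([crop("scene",148,150,72,90,5),cv2.resize(crop("scene",290,150,44,55,8),(360,450),interpolation=cv2.INTER_NEAREST)])
cv2.imwrite("pics/crop2.png",cv2.cvtColor(b,cv2.COLOR_RGB2BGR))
E
```

```text
(no output)
```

View pics/crop1.png

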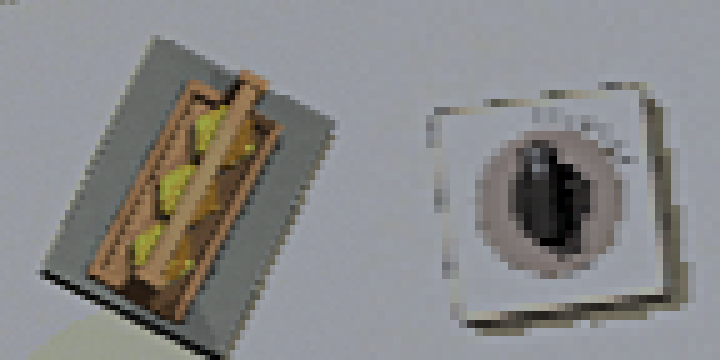

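View pics/crop2.png

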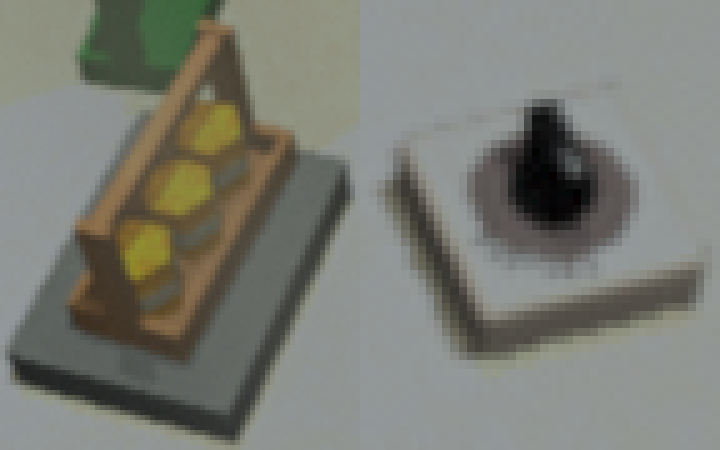

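The top crop shows the wooden carrier with three yellow boxes on the grey riser. Its handle runs from crop (253,78) to (150,280). The timer shows a black knob bar running roughly vertically from (537,140) to (560,250). Both choices are confirmed.

```bash
python3 - <<'E'
from h import *
d=pickle.load(open("c0.pkl","rb"));t=d["top"];s=d["scene"]
np.set_printoptions(precision=4,suppress=True)
A=lambda x,y:(280+x/5-.5,160+y/5-.5)
B=lambda x,y:(180+(x-360)/8.18-.5,185+y/8.18-.5)
R=np.array([onplane(t,*A(*p),.04) for p in[(155,37),(335,122),(225,355),(42,270)]])
print("riser",R.mean(0),[np.linalg.norm(R[i]-R[i-1]) for i in range(4)],np.degrees(np.arctan2(*(R[0]-R[3]+R[1]-R[2])[1::-1])))
H=np.array([onplane(t,*A(*p),.160) for p in[(255,76),(150,280)]])
print("handle",H,H.mean(0),np.linalg.norm(H[0]-H[1]),np.degrees(np.arctan2(*(H[0]-H[1])[1::-1])))
# handle triangulate both ends (scene crop /5)
S=lambda x,y:(148+x/5-.5,150+y/5-.5)
print("tri",tri(t,A(255,76),s,S(218,28)),tri(t,A(150,280),s,S(93,228)))
Q=np.array([onplane(t,*B(*p),.035) for p in[(432,112),(645,88),(672,300),(465,322)]])
print("timer",Q,Q.mean(0),[np.linalg.norm(Q[i]-Q[i-1]) for i in range(4)],np.degrees(np.arctan2(*(Q[0]-Q[3]+Q[1]-Q[2])[1::-1])))
# knob mask, foot ellipse
f=t["frame"][185:229,180:224].astype(int); m=(f.max(2)<75).astype(np.uint8)
print(m[14:34,16:32])
n,l,st,ce=cv2.connectedComponentsWithStats(m)
for i in range(1,n):
    if st[i,4]>30:
        c=max(cv2.findContours((l==i).astype(np.uint8),0,1)[0],key=len);rc=cv2.minAreaRect(c);bx=cv2.boxPoints(rc)+[180,185]
        print(st[i],onplane(t,ce[i][0]+180,ce[i][1]+185,.06),rc,[onplane(t,*p,.071)[:2] for p in bx])
m2=((f.max(2)<150)).astype(np.uint8);n,l,st,ce=cv2.connectedComponentsWithStats(m2)
for i in range(1,n):
    if st[i,4]>100: print("foot",st[i],onplane(t,ce[i][0]+180,ce[i][1]+185,.041))
print([ (z,proj(t,[*Q.mean(0)[:2],z])-[180,185]) for z in (.035,.041,.071)])
E
```

```text
riser [ 0.5613 -0.2249  0.04  ] [np.float64(0.1987789031133308), np.float64(0.14992134282126607), np.float64(0.19654186754255198), np.float64(0.14961353453704157)] -25.682407669895834
handle [[ 0.6279 -0.2561  0.16  ]
 [ 0.4828 -0.1811  0.16  ]] [ 0.5553 -0.2186  0.16  ] 0.1634083247877809 -27.31848237786897
tri (array([ 0.6001, -0.1989,  0.294 ]), np.float64(0.06993935642255046)) (array([ 0.5062, -0.2434,  0.0041]), np.float64(0.08896512932421245))
timer [[0.5585 0.2619 0.035 ]
 [0.5707 0.1637 0.035 ]
 [0.4724 0.1489 0.035 ]
 [0.4614 0.2435 0.035 ]] [0.5157 0.2045 0.035 ] [np.float64(0.09886477194577938), np.float64(0.09896194141788071), np.float64(0.09936320752479451), np.float64(0.0952661269073132)] 9.636588483226662
[[0 0 0 0 0 0 0 0 0 0 0 0 0 0 0 0]
 [0 0 0 0 0 0 0 0 0 0 0 0 0 0 0 0]
 [0 0 0 0 0 0 0 0 0 0 0 0 0 0 0 0]
 [0 0 0 0 0 1 1 0 0 0 0 0 0 0 0 0]
 [0 0 0 1 0 0 1 1 0 0 0 0 0 0 0 0]
 [0 0 0 0 1 0 1 1 0 0 0 0 0 0 0 0]
 [0 0 0 0 1 0 0 1 1 1 0 0 0 0 0 0]
 [0 0 0 1 1 1 1 1 1 1 1 0 0 0 0 0]
 [0 0 0 1 1 1 1 1 1 1 1 1 0 0 0 0]
 [0 0 0 1 1 1 1 1 1 1 1 1 0 0 0 0]
 [0 0 0 1 1 1 1 1 1 1 1 1 0 0 0 0]
 [0 0 0 1 1 1 1 1 1 1 1 1 0 0 0 0]
 [0 0 0 1 1 1 1 1 1 1 1 0 0 0 0 0]
 [0 0 0 0 1 1 1 1 1 1 1 0 0 0 0 0]
 [0 0 0 0 1 1 1 1 1 1 1 0 0 0 0 0]
 [0 0 0 0 0 0 1 1 1 1 1 0 0 0 0 0]
 [0 0 0 0 0 0 0 1 1 1 1 0 0 0 0 0]
 [0 0 0 0 0 0 0 0 0 0 0 0 0 0 0 0]
 [0 0 0 0 0 0 0 0 0 0 0 0 0 0 0 0]
 [0 0 0 0 0 0 0 0 0 0 0 0 0 0 0 0]]
[19 17  9 14 87] [0.5143 0.2024 0.06  ] ((23.0, 23.5), (13.0, 8.0), 90.0) [array([0.5392, 0.2162]), array([0.5395, 0.1866]), array([0.4912, 0.1853]), array([0.4909, 0.2147])]
foot [ 11  10  30  31 147] [0.4958 0.1723 0.041 ]
foot [ 14  14  20  20 286] [0.5173 0.2039 0.041 ]
[(0.035, array([23.1508, 24.5643])), (0.041, array([22.9585, 24.3609])), (0.071, array([21.9763, 23.3223]))]
```

```bash
cat >> h.py <<'E'
def rel(a,p,q,b):
    "moves from yaw a(deg, tool x), pos p to pos q, yaw b; tool down"
    c,s=np.cos(np.radians(a)),np.sin(np.radians(a));d=(np.array(q)-p)/.1
    return dict(tx=round(c*d[0]+s*d[1],3),ty=round(s*d[0]-c*d[1],3),tz=round(-d[2],3),wz=round(-((b-a+180)%360-180)/180,3))
def yaw(st): x,y=st["tool_rot"][:2]; return np.degrees(2*np.arctan2(y,x))
def chain(a,p,pts):
    for q,b in pts: print(np.round(q,3),b,rel(a,p,q,b)); a,p=b,q
E
python3 - <<'E'
from h import *
d=pickle.load(open("c0.pkl","rb"));t=d["top"];s=d["scene"]
A=lambda x,y:(280+x/5-.5,160+y/5-.5)
S=lambda x,y:(148+x/5-.5,150+y/5-.5)
print("tri",tri(t,A(255,76),s,S(93,228)),tri(t,A(150,280),s,S(218,28)))
# knob in scene: bar top
print("knob scene proj (crop scale 8.18)",[(proj(s,[.516,.204,z])-[290,150]+.5)*8.18+[360,0] for z in(.035,.041,.071)])
P0=np.array([.26,-.568,.231]);M=np.array([.45,-.25,.24]);E=np.array([.516,.204,.20])
pts=[P0+(M-P0)*k/3 for k in(1,2,3)]+[M+(E-M)*k/4 for k in(1,2,3,4)]
chain(24.6,P0,[(p,24.6+23.5*(i+1)) for i,p in enumerate(pts)])
E
```

```text
tri (array([ 0.62700142, -0.25525681,  0.16444571]), np.float64(0.00021044785365989318)) (array([ 0.48290801, -0.18059751,  0.15859472]), np.float64(0.0012983232374707864))
knob scene proj (crop scale 8.18) [array([545.10996925, 189.70819616]), array([546.53016633, 180.52804738]), array([553.79537994, 133.56573297])]
[ 0.323 -0.462  0.234] 48.1 {'tx': np.float64(1.017), 'ty': np.float64(-0.7), 'tz': np.float64(-0.03), 'wz': -0.131}
[ 0.387 -0.356  0.237] 71.6 {'tx': np.float64(1.212), 'ty': np.float64(-0.237), 'tz': np.float64(-0.03), 'wz': -0.131}
[ 0.45 -0.25  0.24] 95.1 {'tx': np.float64(1.206), 'ty': np.float64(0.266), 'tz': np.float64(-0.03), 'wz': -0.131}
[ 0.466 -0.136  0.23 ] 118.6 {'tx': np.float64(1.116), 'ty': np.float64(0.265), 'tz': np.float64(0.1), 'wz': -0.131}
[ 0.483 -0.023  0.22 ] 142.1 {'tx': np.float64(0.918), 'ty': np.float64(0.688), 'tz': np.float64(0.1), 'wz': -0.131}
[0.5  0.09 0.21] 165.6 {'tx': np.float64(0.567), 'ty': np.float64(0.997), 'tz': np.float64(0.1), 'wz': -0.131}
[0.516 0.204 0.2  ] 189.1 {'tx': np.float64(0.122), 'ty': np.float64(1.14), 'tz': np.float64(0.1), 'wz': -0.131}
```

Request:
drive_tool(
  moves=[
    {"tx": 0.35, "ty": -0.23, "wz": -0.05, "claw": 1},
    {"tx": 0.7, "ty": -0.47, "wz": -0.1, "claw": 1},
    {"tx": 1, "ty": -0.7, "tz": -0.03, "wz": -0.131, "claw": 1},
    {"tx": 1, "ty": -0.7, "tz": -0.03, "wz": -0.131, "claw": 1},
  ],
)

```text
invalid input at $.moves[0]: expected keys wx, wy, wz, tx, ty, tz, claw
```

Request:
drive_tool(
  moves=[
    {"tx": 0.5, "ty": -0.12, "wz": -0.05, "claw": 1},
    {"tx": 1, "ty": -0.24, "wz": -0.1, "claw": 1},
    {"tx": 1, "ty": -0.24, "wz": -0.131, "claw": 1},
  ],
)

```text
invalid input at $.moves[0]: expected keys wx, wy, wz, tx, ty, tz, claw
```

Request:
drive_tool(
  moves=[
    {"tx": 0.5, "ty": 0.13, "wz": -0.05, "claw": 1},
    {"tx": 1, "ty": 0.27, "wz": -0.1, "claw": 1},
    {"tx": 1, "ty": 0.27, "wz": -0.131, "claw": 1},
  ],
)

```text
invalid input at $.moves[0]: expected keys wx, wy, wz, tx, ty, tz, claw
```

Request:
drive_tool(
  moves=[
    {"tx": 0.5, "ty": 0.15, "wz": -0.05, "claw": 1},
    {"tx": 1, "ty": 0.3, "wz": -0.1, "claw": 1},
    {"tx": 1, "ty": 0.3, "wz": -0.131, "claw": 1},
  ],
)

```text
invalid input at $.moves[0]: expected keys wx, wy, wz, tx, ty, tz, claw
```

Request:
drive_tool(
  moves=[
    {"tx": 0.5, "ty": 0.35, "wz": -0.05, "claw": 1},
    {"tx": 1, "ty": 0.7, "wz": -0.1, "claw": 1},
    {"tx": 1, "ty": 0.7, "wz": -0.131, "claw": 1},
  ],
)

```text
invalid input at $.moves[0]: expected keys wx, wy, wz, tx, ty, tz, claw
```

```bash
python3 - <<'E'
from h import *
from bench import r
s=r.read_state();p=s["tool_pos"];a=yaw(s);print(p,a,s["clock"])
d=pickle.load(open("c0.pkl","rb"));c=d["scene"];t=d["top"]
chain(a,p,[((p+[.516,.204,.2])/2,165),([.516,.204,.2],189)])
for n,x,y in(("scene",300,155),("top",184,190)):
    f=d[n]["frame"][y:y+38,x:x+38].astype(int)
    m=((f[...,0]-f[...,1]>6)|(f.max(2)<90)).astype(np.uint8)
    m=cv2.morphologyEx(m,cv2.MORPH_OPEN,np.ones((3,3),np.uint8))
    k,l,st,ce=cv2.connectedComponentsWithStats(m)
    i=1+st[1:,4].argmax();print(n,st[i],onplane(d[n],ce[i][0]+x,ce[i][1]+y,.041))
    print('\n'.join(''.join('.#'[v] for v in row) for row in m))
E
```

```text
[ 0.25980894 -0.56820536  0.23077537] 24.563212363921405 0.1
[ 0.388 -0.182  0.215] 165 {'tx': np.float64(2.77), 'ty': np.float64(-2.979), 'tz': np.float64(0.154), 'wz': np.float64(-0.78)}
[0.516 0.204 0.2  ] 189 {'tx': np.float64(-0.238), 'ty': np.float64(4.061), 'tz': np.float64(0.154), 'wz': -0.133}
scene [  7   8  13  17 155] [0.5162574  0.20543713 0.041     ]
......................................
......................................
......................................
......................................
......................................
......................................
......................................
......................................
..........####........................
..........#####.......................
..........#####.......................
..........######......................
........#########.....................
.......##########.....................
.......##########.....................
.......#########.###..................
.......#############..................
.......#############..................
.......#############...........
[... 1591 characters left out ...]
..........##############.............
.............############.............
..............##########..............
..............#########...............
..............#########...............
...................####...............
......................................
......................................
......................................
......................................
......................................
......................................
......................................
......................................
......................................
......................................
......................................
......................................
```

Request:
drive_tool(
  moves=[
    {"tx": 0.35, "ty": -0.23, "tz": 0, "wx": 0, "wy": 0, "wz": -0.05, "claw": 1},
    {"tx": 0.7, "ty": -0.47, "tz": 0, "wx": 0, "wy": 0, "wz": -0.1, "claw": 1},
    {"tx": 1, "ty": -0.7, "tz": 0, "wx": 0, "wy": 0, "wz": -0.131, "claw": 1},
    {"tx": 1, "ty": -0.7, "tz": 0, "wx": 0, "wy": 0, "wz": -0.131, "claw": 1},
  ],
)

```text
clock: 0.6
tool_pos: [0.3226, -0.4614, 0.2314]
tool_rot: [0.912, 0.409, 0.0, -0.0]
ft_force: [0.1, -0.5, 0.2]
finger_gap: 0.0853
grip_force: 0.0
```

Request:
drive_tool(
  moves=[
    {"tx": 0.5, "ty": -0.12, "tz": 0, "wx": 0, "wy": 0, "wz": -0.05, "claw": 1},
    {"tx": 1, "ty": -0.24, "tz": 0, "wx": 0, "wy": 0, "wz": -0.1, "claw": 1},
    {"tx": 1, "ty": -0.24, "tz": 0, "wx": 0, "wy": 0, "wz": -0.131, "claw": 1},
  ],
)

```text
clock: 0.98
tool_pos: [0.3714, -0.371, 0.2313]
tool_rot: [0.809, 0.588, 0.0, -0.0]
ft_force: [-1.2, -1.4, 0.7]
finger_gap: 0.0856
grip_force: 0.0
```

Request:
drive_tool(
  moves=[
    {"tx": 0.5, "ty": 0.13, "tz": 0, "wx": 0, "wy": 0, "wz": -0.05, "claw": 1},
    {"tx": 1, "ty": 0.27, "tz": 0, "wx": 0, "wy": 0, "wz": -0.1, "claw": 1},
    {"tx": 1, "ty": 0.27, "tz": 0, "wx": 0, "wy": 0, "wz": -0.131, "claw": 1},
  ],
)

```text
clock: 1.35
tool_pos: [0.4288, -0.2847, 0.2312]
tool_rot: [0.672, 0.741, 0.0, -0.0]
ft_force: [-0.7, -0.2, -0.1]
finger_gap: 0.0855
grip_force: 0.0
```

Request:
drive_tool(
  moves=[
    {"tx": 0.5, "ty": 0.15, "tz": 0, "wx": 0, "wy": 0, "wz": -0.05, "claw": 1},
    {"tx": 1, "ty": 0.3, "tz": 0, "wx": 0, "wy": 0, "wz": -0.1, "claw": 1},
    {"tx": 1, "ty": 0.3, "tz": 0, "wx": 0, "wy": 0, "wz": -0.131, "claw": 1},
  ],
)

```text
clock: 1.72
tool_pos: [0.4486, -0.182, 0.2313]
tool_rot: [0.506, 0.863, 0.0, -0.0]
ft_force: [0.4, -0.7, 0.3]
finger_gap: 0.0855
grip_force: 0.0
```

Request:
drive_tool(
  moves=[
    {"tx": 0.5, "ty": 0.35, "tz": 0, "wx": 0, "wy": 0, "wz": -0.05, "claw": 1},
    {"tx": 1, "ty": 0.7, "tz": 0, "wx": 0, "wy": 0, "wz": -0.1, "claw": 1},
    {"tx": 1, "ty": 0.7, "tz": 0, "wx": 0, "wy": 0, "wz": -0.131, "claw": 1},
  ],
)

```text
clock: 2.1
tool_pos: [0.4615, -0.0599, 0.2313]
tool_rot: [0.318, 0.948, 0.0, -0.0]
ft_force: [-0.1, -0.1, 0.7]
finger_gap: 0.0854
grip_force: 0.0
```

```bash
python3 - <<'E'
from h import *
from bench import r
s=r.read_state();p=s["tool_pos"];a=yaw(s);print(p,a,s["clock"])
E=np.array([.5165,.2045,.12]);M=(p+E)/2
chain(a,p,[(M,165),(E,189)])
E
```

```text
[ 0.46149966 -0.05994749  0.23130512] 142.85868900940346 2.1
[0.489 0.072 0.176] 165 {'tx': np.float64(0.579), 'ty': np.float64(1.22), 'tz': np.float64(0.557), 'wz': np.float64(-0.123)}
[0.516 0.204 0.12 ] 189 {'tx': np.float64(0.077), 'ty': np.float64(1.348), 'tz': np.float64(0.557), 'wz': -0.133}
```

Request:
drive_tool(
  moves=[
    {"tx": 0.25, "ty": 0.5, "tz": 0.1, "wx": 0, "wy": 0, "wz": -0.05, "claw": 1},
    {"tx": 0.5, "ty": 1, "tz": 0.2, "wx": 0, "wy": 0, "wz": -0.1, "claw": 1},
    {"tx": 0.58, "ty": 1, "tz": 0.3, "wx": 0, "wy": 0, "wz": -0.123, "claw": 1},
  ],
)

```text
clock: 2.48
tool_pos: [0.477, 0.0542, 0.2007]
tool_rot: [0.131, 0.991, 0.0, 0.0]
ft_force: [0.4, -0.3, 0.9]
finger_gap: 0.0854
grip_force: 0.0
```

Request:
drive_tool(
  moves=[
    {"tx": 0.05, "ty": 0.5, "tz": 0.1, "wx": 0, "wy": 0, "wz": -0.05, "claw": 1},
    {"tx": 0.1, "ty": 1, "tz": 0.2, "wx": 0, "wy": 0, "wz": -0.1, "claw": 1},
    {"tx": 0.1, "ty": 1, "tz": 0.3, "wx": 0, "wy": 0, "wz": -0.133, "claw": 1},
    {"tx": 0.1, "ty": 1, "tz": 0.3, "wx": 0, "wy": 0, "wz": -0.133, "claw": 1},
  ],
)

```text
clock: 2.98
tool_pos: [0.4931, 0.151, 0.1705]
tool_rot: [-0.074, 0.997, -0.0, -0.001]
ft_force: [-1.3, 0.2, -0.0]
finger_gap: 0.0853
grip_force: 0.0
```

```bash
python3 - <<'E'
from h import *
from bench import r
s=r.read_state();p=s["tool_pos"];a=yaw(s);print(p,a,s["clock"])
chain(a,p,[([.5165,.2045,.11],189)])
E
```

```text
[0.49313589 0.15104323 0.17047912] 188.47451639447965 2.975
[0.516 0.204 0.11 ] 189 {'tx': np.float64(-0.31), 'ty': np.float64(0.494), 'tz': np.float64(0.605), 'wz': np.float64(-0.003)}
```

Request:
drive_tool(
  moves=[
    {"tx": -0.31, "ty": 0.49, "tz": 0.2, "wx": 0, "wy": 0, "wz": -0.003, "claw": 1},
    {"tx": -0.31, "ty": 0.49, "tz": 0.6, "wx": 0, "wy": 0, "wz": -0.003, "claw": 1},
    {"tx": -0.31, "ty": 0.49, "tz": 0.8, "wx": 0, "wy": 0, "wz": -0.003, "claw": 1},
    {"tx": -0.31, "ty": 0.49, "tz": 0.8, "wx": 0, "wy": 0, "wz": -0.003, "claw": 1},
  ],
)

```text
clock: 3.48
tool_pos: [0.5164, 0.2033, 0.0905]
tool_rot: [-0.077, 0.997, -0.0, -0.001]
ft_force: [0.2, -0.9, 0.9]
finger_gap: 0.0853
grip_force: 0.0
```

```bash
python3 - <<'E'
from h import *
from bench import r,cams
s=r.read_state();print(s["tool_pos"],yaw(s),s["clock"])
o=[]
for n,x,y,w in(("scene",275,130,75),("top",168,172,75)):
    f=cams.camera(n)["frame"][y:y+w,x:x+w];o.append(cv2.resize(f,(390,390),interpolation=cv2.INTER_CUBIC))
cv2.imwrite("pics/k1.png",cv2.cvtColor(np.hstack(o),cv2.COLOR_RGB2BGR))
E
```

```text
[0.51639571 0.20332715 0.09046121] 188.870487589466 3.475
```

View pics/k1.png

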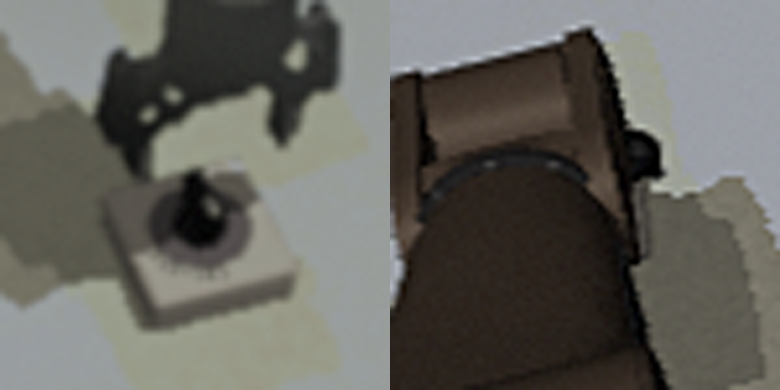

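The scene crop shows the open fingers on either side of the knob: tips at about (140,165) and (285,140), knob top at about (197,178). I'll go down and close in stages, watching the side force.

Request:
drive_tool(
  moves=[
    {"tx": 0, "ty": 0, "tz": 0.2, "wx": 0, "wy": 0, "wz": 0, "claw": 1},
    {"tx": 0, "ty": 0, "tz": 0.42, "wx": 0, "wy": 0, "wz": 0, "claw": 1},
    {"tx": 0, "ty": 0, "tz": 0.42, "wx": 0, "wy": 0, "wz": 0, "claw": 0.5},
    {"tx": 0, "ty": 0, "tz": 0.42, "wx": 0, "wy": 0, "wz": 0, "claw": 0.3},
    {"tx": 0, "ty": 0, "tz": 0.42, "wx": 0, "wy": 0, "wz": 0, "claw": 0.3},
    {"tx": 0, "ty": 0, "tz": 0.42, "wx": 0, "wy": 0, "wz": 0, "claw": 0.3},
  ],
)

```text
clock: 4.32
tool_pos: [0.5166, 0.2044, 0.05]
tool_rot: [-0.079, 0.997, 0.0, 0.001]
ft_force: [0.2, -0.1, -1.1]
finger_gap: 0.0258
grip_force: 0.0
```

```bash
python3 - <<'E'
from h import *
from bench import r,cams
s=r.read_state();print(s["tool_pos"],yaw(s),s["clock"],s["finger_gap"],s["ft_force"],s["moment"])
f=cams.camera("scene")["frame"][140:195,285:340]
cv2.imwrite("pics/k2.png",cv2.cvtColor(cv2.resize(f,(550,550),interpolation=cv2.INTER_CUBIC),cv2.COLOR_RGB2BGR))
E
```

```text
[0.51663116 0.20435442 0.04996165] 189.08397852193653 4.325 0.02578105338243393 [ 0.24476218 -0.05703437 -1.14784002] [-0.00147604  0.02953542  0.02467072]
```

View pics/k2.png

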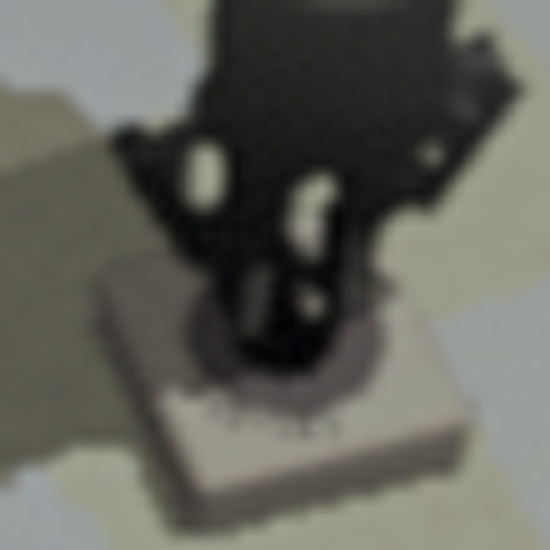

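The fingers straddle the knob at a 26 mm gap, with the bar between them near (290,330) and no contact force. Next is closing gradually.

Request:
drive_tool(
  moves=[
    {"tx": 0, "ty": 0, "tz": 0, "wx": 0, "wy": 0, "wz": 0, "claw": 0.21},
    {"tx": 0, "ty": 0, "tz": 0, "wx": 0, "wy": 0, "wz": 0, "claw": 0.19},
    {"tx": 0, "ty": 0, "tz": 0, "wx": 0, "wy": 0, "wz": 0, "claw": 0.19},
  ],
)

```text
clock: 4.75
tool_pos: [0.5163, 0.2043, 0.0492]
tool_rot: [-0.079, 0.997, -0.0, -0.0]
ft_force: [-0.6, -0.1, 0.3]
finger_gap: 0.0163
grip_force: 0.0
```

Request:
drive_tool(
  moves=[
    {"tx": 0, "ty": 0, "tz": 0, "wx": 0, "wy": 0, "wz": 0, "claw": 0.17},
    {"tx": 0, "ty": 0, "tz": 0, "wx": 0, "wy": 0, "wz": 0, "claw": 0.16},
    {"tx": 0, "ty": 0, "tz": 0, "wx": 0, "wy": 0, "wz": 0, "claw": 0.16},
  ],
)

```text
clock: 5.12
tool_pos: [0.5164, 0.2043, 0.0493]
tool_rot: [-0.079, 0.997, -0.0, -0.0]
ft_force: [0.6, 0.2, -0.6]
finger_gap: 0.0138
grip_force: 8.5
```

Request:
drive_tool(
  moves=[
    {"tx": 0, "ty": 0, "tz": 0, "wx": 0, "wy": 0, "wz": 0, "claw": 0.1},
    {"tx": 0, "ty": 0, "tz": 0, "wx": 0, "wy": 0, "wz": 0.05, "claw": 0.1},
    {"tx": 0, "ty": 0, "tz": 0, "wx": 0, "wy": 0, "wz": 0.1, "claw": 0.1},
    {"tx": 0, "ty": 0, "tz": 0, "wx": 0, "wy": 0, "wz": 0.15, "claw": 0.1},
    {"tx": 0, "ty": 0, "tz": 0, "wx": 0, "wy": 0, "wz": 0.2, "claw": 0.1},
  ],
)

```text
clock: 5.75
tool_pos: [0.5165, 0.2052, 0.0494]
tool_rot: [0.235, 0.972, 0.001, 0.0]
ft_force: [-0.0, 9.3, 0.7]
finger_gap: 0.0131
grip_force: 58.4
```

Request:
drive_tool(
  moves=[
    {"tx": 0, "ty": 0, "tz": 0, "wx": 0, "wy": 0, "wz": 0.05, "claw": 0.1},
    {"tx": 0, "ty": 0, "tz": 0, "wx": 0, "wy": 0, "wz": 0.1, "claw": 0.1},
    {"tx": 0, "ty": 0, "tz": 0, "wx": 0, "wy": 0, "wz": 0.15, "claw": 0.1},
    {"tx": 0, "ty": 0, "tz": 0, "wx": 0, "wy": 0, "wz": 0.18, "claw": 0.1},
    {"tx": 0, "ty": 0, "tz": 0, "wx": 0, "wy": 0, "wz": 0.185, "claw": 0.1},
    {"tx": 0, "ty": 0, "tz": 0, "wx": 0, "wy": 0, "wz": 0.185, "claw": 0.1},
  ],
)

```text
clock: 6.5
tool_pos: [0.5171, 0.2057, 0.0494]
tool_rot: [0.502, 0.865, 0.001, 0.001]
ft_force: [1.6, 12.9, -1.3]
finger_gap: 0.0128
grip_force: 58.5
```

```bash
python3 - <<'E'
from h import *
from bench import r
s=r.read_state();print(s["tool_pos"],yaw(s),s["clock"],s["finger_gap"],s["grip_force"],s["ft_force"],s["moment"],s["joint_pos"])
E
```

```text
[0.51711151 0.20573657 0.04942454] 119.79329076372414 6.5 0.012821123018349498 58.461467027664185 [ 1.5754741  12.91851354 -1.25432611] [ 2.24876664 -0.18492392  0.17370353] [ 2.59478738e-01  6.43130094e-01  1.88886876e+00  1.85869714e-03
  6.06823393e-01 -2.62037665e-01]
```

Request:
drive_tool(
  moves=[
    {"tx": 0, "ty": 0, "tz": 0, "wx": 0, "wy": 0, "wz": 0.01, "claw": 0.1},
    {"tx": 0, "ty": 0, "tz": 0, "wx": 0, "wy": 0, "wz": 0.01, "claw": 0.1},
  ],
)

```text
clock: 6.75
tool_pos: [0.5171, 0.2057, 0.0494]
tool_rot: [0.514, 0.858, 0.001, 0.001]
ft_force: [0.9, 13.1, -1.5]
finger_gap: 0.0129
grip_force: 59.3
```

```bash
python3 - <<'E'
from h import *
from bench import r,cams
s=r.read_state();print(s["tool_pos"],yaw(s),s["clock"],s["ft_force"],s["moment"])
E
```

```text
[0.51713529 0.20572749 0.04944354] 118.08813511293302 6.75 [ 0.90705306 13.09934092 -1.53697703] [ 2.2469997  -0.20398845  0.93675437]
```

Moment jumped to 0.94 N m, so the knob is at its stop. I'll release it and rise.

Request:
drive_tool(
  moves=[
    {"tx": 0, "ty": 0, "tz": 0, "wx": 0, "wy": 0, "wz": 0, "claw": 1},
    {"tx": 0, "ty": 0, "tz": 0, "wx": 0, "wy": 0, "wz": 0, "claw": 1},
    {"tx": 0, "ty": 0, "tz": 0, "wx": 0, "wy": 0, "wz": 0, "claw": 1},
    {"tx": 0, "ty": 0, "tz": 0, "wx": 0, "wy": 0, "wz": 0, "claw": 1},
    {"tx": 0, "ty": 0, "tz": 0, "wx": 0, "wy": 0, "wz": 0, "claw": 1},
    {"tx": 0, "ty": 0, "tz": -0.3, "wx": 0, "wy": 0, "wz": 0, "claw": 1},
    {"tx": 0, "ty": 0, "tz": -0.7, "wx": 0, "wy": 0, "wz": 0, "claw": 1},
    {"tx": 0, "ty": 0, "tz": -1, "wx": 0, "wy": 0, "wz": 0, "claw": 1},
    {"tx": 0, "ty": 0, "tz": -1, "wx": 0, "wy": 0, "wz": 0, "claw": 1},
  ],
)

```text
clock: 7.88
tool_pos: [0.5171, 0.2045, 0.1513]
tool_rot: [0.515, 0.857, 0.001, 0.001]
ft_force: [0.5, 0.5, -0.3]
finger_gap: 0.0855
grip_force: 0.0
```

```bash
python3 - <<'E'
from h import *
from bench import r,cams
s=r.read_state();p=s["tool_pos"];a=yaw(s);print(p,a,s["clock"])
f=cams.camera("scene")["frame"][140:195,285:340]
cv2.imwrite("pics/k3.png",cv2.cvtColor(cv2.resize(f,(400,400),interpolation=cv2.INTER_CUBIC),cv2.COLOR_RGB2BGR))
# target: tool y perpendicular to handle (yaw -26.5) -> tool x along handle: 153.5 or -26.5
E=np.array([.556,-.219,.23]);n=4
chain(a,p,[(p+(E-p)*k/n+[0,0,.02*(k<n)],a+(153.3-a)*k/n) for k in range(1,n+1)])
E
```

```text
[0.51713321 0.20448403 0.15132624] 117.98900313892412 7.875
[0.527 0.099 0.191] 126.81675235419308 {'tx': np.float64(-0.98), 'ty': np.float64(-0.411), 'tz': np.float64(-0.397), 'wz': np.float64(-0.049)}
[ 0.537 -0.007  0.211] 135.64450156946208 {'tx': np.float64(-0.906), 'ty': np.float64(-0.557), 'tz': np.float64(-0.197), 'wz': np.float64(-0.049)}
[ 0.546 -0.113  0.23 ] 144.47225078473105 {'tx': np.float64(-0.81), 'ty': np.float64(-0.689), 'tz': np.float64(-0.197), 'wz': np.float64(-0.049)}
[ 0.556 -0.219  0.23 ] 153.3 {'tx': np.float64(-0.694), 'ty': np.float64(-0.805), 'tz': np.float64(0.003), 'wz': np.float64(-0.049)}
```

View pics/k3.png

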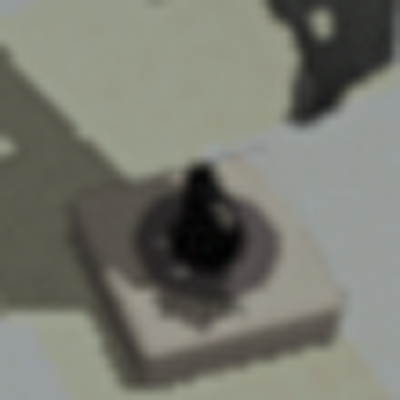

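The knob at (200,220) is back at rest, lined up with the timer's edge. On to the carrier.

Request:
drive_tool(
  moves=[
    {"tx": -0.3, "ty": -0.13, "tz": -0.2, "wx": 0, "wy": 0, "wz": -0.02, "claw": 1},
    {"tx": -0.7, "ty": -0.3, "tz": -0.4, "wx": 0, "wy": 0, "wz": -0.04, "claw": 1},
    {"tx": -0.98, "ty": -0.41, "tz": -0.4, "wx": 0, "wy": 0, "wz": -0.05, "claw": 1},
  ],
)

```text
clock: 8.3
tool_pos: [0.5263, 0.0971, 0.1894]
tool_rot: [0.446, 0.895, 0.0, 0.0]
ft_force: [0.2, 1.2, 0.3]
finger_gap: 0.0853
grip_force: 0.0
```

Request:
drive_tool(
  moves=[
    {"tx": -0.45, "ty": -0.28, "tz": -0.2, "wx": 0, "wy": 0, "wz": -0.03, "claw": 1},
    {"tx": -0.91, "ty": -0.56, "tz": -0.4, "wx": 0, "wy": 0, "wz": -0.05, "claw": 1},
  ],
)

```text
clock: 8.55
tool_pos: [0.5358, -0.0092, 0.2285]
tool_rot: [0.373, 0.928, -0.0, -0.001]
ft_force: [0.8, -0.6, -0.3]
finger_gap: 0.0852
grip_force: 0.0
```

Request:
drive_tool(
  moves=[
    {"tx": -0.4, "ty": -0.35, "tz": 0, "wx": 0, "wy": 0, "wz": -0.03, "claw": 1},
    {"tx": -0.81, "ty": -0.69, "tz": 0, "wx": 0, "wy": 0, "wz": -0.05, "claw": 1},
  ],
)

```text
clock: 8.8
tool_pos: [0.5461, -0.1155, 0.2283]
tool_rot: [0.3, 0.954, -0.0, -0.001]
ft_force: [1.0, 0.4, -0.1]
finger_gap: 0.0853
grip_force: 0.0
```

Request:
drive_tool(
  moves=[
    {"tx": -0.3, "ty": -0.35, "tz": 0, "wx": 0, "wy": 0, "wz": -0.03, "claw": 1},
    {"tx": -0.6, "ty": -0.7, "tz": 0, "wx": 0, "wy": 0, "wz": -0.05, "claw": 1},
    {"tx": -0.69, "ty": -0.8, "tz": 0, "wx": 0, "wy": 0, "wz": -0.05, "claw": 1},
    {"tx": -0.69, "ty": -0.8, "tz": 0, "wx": 0, "wy": 0, "wz": -0.05, "claw": 1},
  ],
)

```text
clock: 9.3
tool_pos: [0.5568, -0.219, 0.2281]
tool_rot: [0.226, 0.974, 0.0, -0.001]
ft_force: [0.0, 0.2, -0.3]
finger_gap: 0.0854
grip_force: 0.0
```

```bash
python3 - <<'E'
from h import *
from bench import r,cams
s=r.read_state();p=s["tool_pos"];a=yaw(s);print(p,a,s["clock"],s["tool_rot"])
chain(a,p,[([.556,-.219,.19],153.3)])
E
```

```text
[ 0.55675551 -0.21903539  0.22811774] 153.8792428045532 9.3 [ 2.25977628e-01  9.74132050e-01  2.57158165e-04 -8.91250711e-04]
[ 0.556 -0.219  0.19 ] 153.3 {'tx': np.float64(0.007), 'ty': np.float64(-0.003), 'tz': np.float64(0.381), 'wz': np.float64(0.003)}
```

Request:
drive_tool(
  moves=[
    {"tx": 0, "ty": 0, "tz": 0.3, "wx": 0, "wy": 0, "wz": 0.003, "claw": 1},
    {"tx": 0, "ty": 0, "tz": 0.65, "wx": 0, "wy": 0, "wz": 0.003, "claw": 1},
    {"tx": 0, "ty": 0, "tz": 0.96, "wx": 0, "wy": 0, "wz": 0.003, "claw": 1},
    {"tx": 0, "ty": 0, "tz": 0.96, "wx": 0, "wy": 0, "wz": 0.003, "claw": 0.5},
    {"tx": 0, "ty": 0, "tz": 0.96, "wx": 0, "wy": 0, "wz": 0.003, "claw": 0.34},
    {"tx": 0, "ty": 0, "tz": 0.96, "wx": 0, "wy": 0, "wz": 0.003, "claw": 0.34},
  ],
)

```text
clock: 10.05
tool_pos: [0.5576, -0.2188, 0.1347]
tool_rot: [0.23, 0.973, -0.0, 0.001]
ft_force: [0.5, -0.1, 0.3]
finger_gap: 0.0321
grip_force: 0.0
```

```bash
python3 - <<'E'
from h import *
from bench import r,cams
s=r.read_state();print(s["tool_pos"],yaw(s),s["clock"],s["finger_gap"],s["ft_force"])
f=cams.camera("scene")["frame"][135:240,130:235]
cv2.imwrite("pics/c1.png",cv2.cvtColor(cv2.resize(f,(580,580),interpolation=cv2.INTER_CUBIC),cv2.COLOR_RGB2BGR))
E
```

```text
[ 0.55762379 -0.21876299  0.13471065] 153.46202504079713 10.05 0.03206589191952012 [ 0.51829871 -0.09930165  0.32813303]
```

View pics/c1.png

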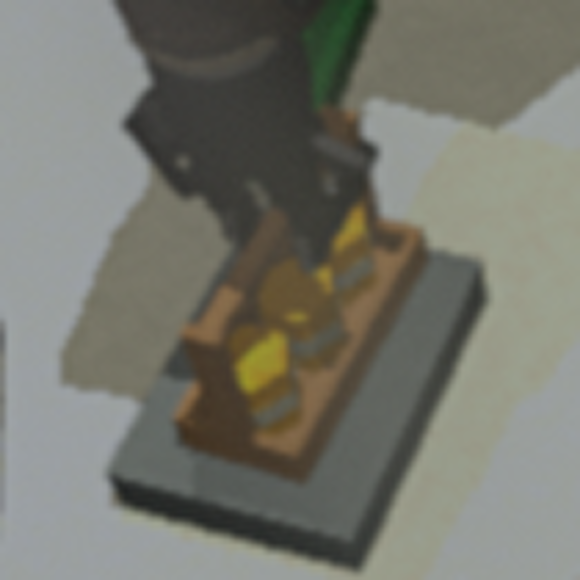

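The handle bar runs into the gap between the fingers near (275,225), clear of both. I'll close softly, then fully.

Request:
drive_tool(
  moves=[
    {"tx": 0, "ty": 0, "tz": 0, "wx": 0, "wy": 0, "wz": 0, "claw": 0.24},
    {"tx": 0, "ty": 0, "tz": 0, "wx": 0, "wy": 0, "wz": 0, "claw": 0.2},
    {"tx": 0, "ty": 0, "tz": 0, "wx": 0, "wy": 0, "wz": 0, "claw": 0.18},
    {"tx": 0, "ty": 0, "tz": 0, "wx": 0, "wy": 0, "wz": 0, "claw": 0.165},
    {"tx": 0, "ty": 0, "tz": 0, "wx": 0, "wy": 0, "wz": 0, "claw": 0.16},
  ],
)

```text
clock: 10.72
tool_pos: [0.5571, -0.2186, 0.133]
tool_rot: [0.23, 0.973, 0.0, -0.0]
ft_force: [2.2, 0.4, 1.0]
finger_gap: 0.0137
grip_force: 9.3
```

Request:
drive_tool(
  moves=[
    {"tx": 0, "ty": 0, "tz": 0, "wx": 0, "wy": 0, "wz": 0, "claw": 0.13},
    {"tx": 0, "ty": 0, "tz": 0, "wx": 0, "wy": 0, "wz": 0, "claw": 0},
    {"tx": 0, "ty": 0, "tz": 0, "wx": 0, "wy": 0, "wz": 0, "claw": 0},
  ],
)

```text
clock: 11.1
tool_pos: [0.5571, -0.2187, 0.1332]
tool_rot: [0.23, 0.973, 0.0, -0.0]
ft_force: [0.6, 1.5, 0.1]
finger_gap: 0.0134
grip_force: 58.8
```

Gripped. Now a slow lift, 1 cm per row.

Request:
drive_tool(
  moves=[
    {"tx": 0, "ty": 0, "tz": -0.03, "wx": 0, "wy": 0, "wz": 0, "claw": 0},
    {"tx": 0, "ty": 0, "tz": -0.08, "wx": 0, "wy": 0, "wz": 0, "claw": 0},
    {"tx": 0, "ty": 0, "tz": -0.15, "wx": 0, "wy": 0, "wz": 0, "claw": 0},
    {"tx": 0, "ty": 0, "tz": -0.22, "wx": 0, "wy": 0, "wz": 0, "claw": 0},
    {"tx": 0, "ty": 0, "tz": -0.29, "wx": 0, "wy": 0, "wz": 0, "claw": 0},
    {"tx": 0, "ty": 0, "tz": -0.36, "wx": 0, "wy": 0, "wz": 0, "claw": 0},
    {"tx": 0, "ty": 0, "tz": -0.4, "wx": 0, "wy": 0, "wz": 0, "claw": 0},
    {"tx": 0, "ty": 0, "tz": -0.4, "wx": 0, "wy": 0, "wz": 0, "claw": 0},
  ],
)

```text
clock: 12.1
tool_pos: [0.5572, -0.2189, 0.1736]
tool_rot: [0.23, 0.973, -0.0, 0.0]
ft_force: [-0.4, 0.4, -5.3]
finger_gap: 0.0133
grip_force: 58.5
```

```bash
python3 - <<'E'
from h import *
from bench import r,cams
s=r.read_state();print(s["tool_pos"],yaw(s),s["tool_rot"],s["clock"],s["ft_force"],s["moment"])
f=cams.camera("scene")["frame"][115:240,130:255]
cv2.imwrite("pics/c2.png",cv2.cvtColor(cv2.resize(f,(580,580),interpolation=cv2.INTER_CUBIC),cv2.COLOR_RGB2BGR))
E
```

```text
[ 0.55716913 -0.21892488  0.17360847] 153.4484443621725 [ 2.29638290e-01  9.73276003e-01 -1.02818804e-04  2.60489528e-04] 12.1 [-0.35369759  0.41732547 -5.32879535] [ 0.00654287 -0.00952846  0.00186792]
```

View pics/c2.png

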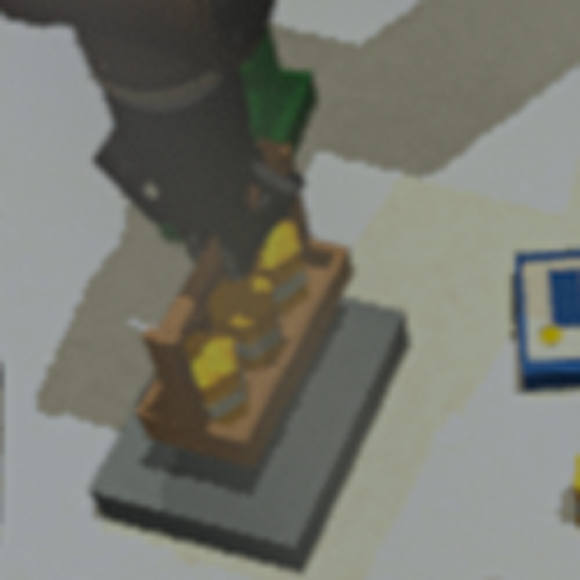

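The carrier is off the riser and level, with all three boxes standing, near (215,370), (245,315) and (285,260). The load is 5.3 N with almost no moment. I'll lift the remaining 6 cm.

Request:
drive_tool(
  moves=[
    {"tx": 0, "ty": 0, "tz": -0.05, "wx": 0, "wy": 0, "wz": 0, "claw": 0},
    {"tx": 0, "ty": 0, "tz": -0.13, "wx": 0, "wy": 0, "wz": 0, "claw": 0},
    {"tx": 0, "ty": 0, "tz": -0.22, "wx": 0, "wy": 0, "wz": 0, "claw": 0},
    {"tx": 0, "ty": 0, "tz": -0.31, "wx": 0, "wy": 0, "wz": 0, "claw": 0},
    {"tx": 0, "ty": 0, "tz": -0.4, "wx": 0, "wy": 0, "wz": 0, "claw": 0},
    {"tx": 0, "ty": 0, "tz": -0.49, "wx": 0, "wy": 0, "wz": 0, "claw": 0},
    {"tx": 0, "ty": 0, "tz": -0.56, "wx": 0, "wy": 0, "wz": 0, "claw": 0},
    {"tx": 0, "ty": 0, "tz": -0.6, "wx": 0, "wy": 0, "wz": 0, "claw": 0},
    {"tx": 0, "ty": 0, "tz": -0.6, "wx": 0, "wy": 0, "wz": 0, "claw": 0},
    {"tx": 0, "ty": 0, "tz": -0.6, "wx": 0, "wy": 0, "wz": 0, "claw": 0},
  ],
)

```text
clock: 13.4
tool_pos: [0.557, -0.2188, 0.233]
tool_rot: [0.23, 0.973, 0.0, -0.0]
ft_force: [-0.3, 0.3, -4.0]
finger_gap: 0.013
grip_force: 58.5
```

Request:
drive_tool(
  moves=[
    {"tx": 0, "ty": 0, "tz": 0, "wx": 0, "wy": 0, "wz": 0, "claw": 0},
    {"tx": 0, "ty": 0, "tz": 0, "wx": 0, "wy": 0, "wz": 0, "claw": 0},
    {"tx": 0, "ty": 0, "tz": 0, "wx": 0, "wy": 0, "wz": 0, "claw": 0},
    {"tx": 0, "ty": 0, "tz": 0, "wx": 0, "wy": 0, "wz": 0, "claw": 0},
  ],
)

```text
clock: 13.9
tool_pos: [0.5571, -0.2189, 0.2333]
tool_rot: [0.23, 0.973, -0.0, 0.0]
ft_force: [-0.7, 0.2, -3.8]
finger_gap: 0.0132
grip_force: 58.5
```

```bash
python3 - <<'E'
from h import *
from bench import r,cams
s=r.read_state();print(s["tool_pos"],yaw(s),s["tool_rot"],s["clock"],s["ft_force"],s["moment"],s["grip_force"])
f=cams.camera("scene")["frame"][95:245,120:330]
cv2.imwrite("pics/c3.png",cv2.cvtColor(cv2.resize(f,(756,540),interpolation=cv2.INTER_CUBIC),cv2.COLOR_RGB2BGR))
E
```

```text
[ 0.55709096 -0.21887152  0.23327622] 153.45051889687838 [ 2.29620679e-01  9.73280197e-01 -3.35957093e-05  8.61443595e-06] 13.9 [-0.73344128  0.19861272 -3.84561676] [ 0.02078118 -0.00132695 -0.06912428] 58.504382371902466
```

View pics/c3.png

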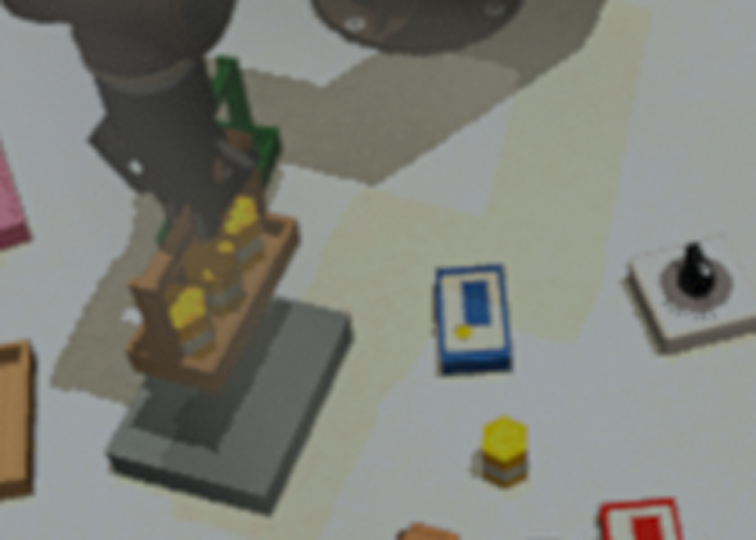

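The carrier hangs level about 10 cm above the riser, with the boxes upright at around (190,320), (215,275) and (245,225). The knob at (697,270) is at rest. I'm handing in the job.

```bash
python3 -c "
from bench import r
print(r.close_job())"
```

```text
the job is handed in; nothing more can be done
None
```

I turned the timer knob to its stop and let it spring back, then lifted the carrier level about 10 cm above its riser with all three boxes upright; I handed the job in with the arm still holding it there, and no verdict came back.

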